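# Hang the lipped parts bin back on the louvered stand

### The arm

A 6-joint arm with a two-finger parallel gripper is mounted at the origin on the work surface. World frame = base frame: x ahead of the robot, y to its left, z up, the work surface at z = 0. Lengths are in mm, angles in rad, forces in N, time in s.
With the tool pointing down it reaches from about 325 to 925 mm from the base axis. Payload 3.1 kg.
Tool frame: the origin (TCP) lies midway between the tips of the shut fingers; the grasp point (between the pads) lies 19 mm behind it (tcp_to_grasp is the distance from the TCP to the grasp point, in mm); z points along the fingers, y is the line along which they close (so a half turn about z gives the same grasp; the last joint's range is limited). The gripper opens to 85 mm and grips with 20 to 120 N. Pads are 22 mm wide; open, the fingers measure 114 mm over their backs; the gripper's body (76 mm by 85 mm) begins 54 mm behind the grasp point. The pads swing forward as they close: fully open they stand 13 mm farther back than shut.
Start: joints at [-0.112, 0.217, 1.613, -0, 1.311, -0.112], TCP at [625.011, 0.021, 231.3] pointing down, gripper open.
Joint ranges: [-2.75, 2.75], [-0.78, 2.1], [0.31, 2.55], [-1.13, 4.27], [0.13, 2.63], [-2.58, 2.58]. Speed limits (rad/s): [2.79, 2.79, 3.14, 3.14, 3.14, 3.14].

### API

Orientations are given as a unit quaternion [x, y, z, w].
In Python, from plant import get_state, read_camera, get_calibration, hand_in, tcp_to_grasp gives the robot as it stands. The module is installed in compiled form; this text tells all that it offers.
- The arm moves only by the tool apply_moves, never from a script. Its argument "rows" is a list of rows, each a list of 6 numbers: the shift along the tool's x, y, z in cm, then the turn, a rotation vector about the tool's x, y, z in rad. In form: [[tx, ty, tz, wx, wy, wz], ...]. A call has 1 to 5 rows; each row is the pose to reach, as a shift and turn from the pose commanded when the call began, along the tool's axes at that moment; what a row does not reach only later rows make up. A row lasts 1/8 s, in which the tool goes at most 62.5 mm and 10.7 degrees, less where a joint would pass 70% of its speed; a pose out of reach is approached as far as the arm can. A call with a gripper value outside its range is refused whole. "fingers" is the opening, from 0 (shut) to 1 (fully open), set as the call begins (left out, the last holds). The fingers move at their own pace and stop on an object; "squeeze" is the grip in N (left out, the last holds). Time passes only in rows, so rows that repeat a pose let the fingers close. It gives the time, the measured TCP pose, the force, the opening and the grip force at its end, in the units of the state.
- get_state(): the state, without advancing time (a new reading comes with each control period).
- read_camera(name): name is "scene" or "side" or "wrist"; returns the picture (400x640x3 uint8, red, green, blue); there is no depth.
- get_calibration(name): a dict with "mtx" (3x3 intrinsics, pixels), "R" (3x3) and "t" (3): a world point X has camera coordinates R X + t; the wrist camera has in their place "hand_eye" (4x4, takes a point from camera to tool coordinates, whose origin is the TCP and whose axes are the flange's). Camera axes: x right, y down, z forward; pixel columns grow to the right and rows downward; lengths in mm; the calibration is good to about 2 mm. A picture is of the moment at which its call begins: read the wrist's pose just before it. get_calibration takes no time and is no camera call.
- hand_in(): hands the job in; it is judged then, once.
The state is a dict: "time_s": time; "joints": joint angles; "joint_vel": joint speeds; "tau": joint torques, N m; "tcp_pos": TCP position; "tcp_rot": TCP orientation; "force": force on the tool from outside, world axes, zero at the start; "torque": the same for the moment, N m; "opening": finger opening in mm; "grip_force": force on a finger pad.
Only numpy, scipy, OpenCV 4.12 (cv2) and the standard library are available. Lean on these libraries where they do the work, as an engineer would, in place of code of your own. Each camera call takes 0.05 s, during which the arm holds its last target. There are 200 camera calls.

### The job

Pick up the loose parts bin that has a hooked lip along its back, lift it over the top rail of the louvered stand and lower it into the free place beside the bin already hanging there, so that its lip catches behind the rail and it hangs there by itself. Lower it rather than letting it fall, keep it upright so that no parts spill, and leave the other loose bin, the one without a lip, where it is.

Things in the scene. Friction and masses are not known exactly. Their poses are not given: they have to be found in the camera images.
- hook_bin: Loose grey plastic bin with a lip at its back; 110 (x) x 90 (y) x 80 mm high to the rim, about 0.3 kg. Origin: centre of the underside; +x to its back (lip), z up. Midway across stands a raised grip to hold it by: 12 mm thick (along y), 60 mm long (along x, centred at x = +4 mm), from the rim up to 118 mm above the underside. It and the plain bin may have swapped places.
- lip (a point): Middle of the lower end of the lip's turned-down edge, at x +79, z +52 mm from the bin's origin; axes as the bin's. The lip is 84 mm wide; its flat top has its underside at z = 76 mm; the edge is 4 mm thick. The rail goes into the slot, 22 mm wide and open below, between the bin's back wall (outer face x = 55 mm) and this edge (inner face x = 77 mm).
- plain_bin: The other loose bin: same grey plastic, size and grip, origin and axes likewise, but with no lip at its back. It must stay where it is.
- bay (a point): Middle of the free rail, on its top edge: the straight top of the stand's fixed 4 mm white steel sheet, 150 mm above the bench. x points through the sheet to its back, y along the rail, z up. Bins hang on the -x side, their +x along this x, origin 66 mm in front and 76 mm below, then sag nose-down some 13 degrees. Free rail: 80 mm to -y (rail end), 89 mm to +y (the bin already hanging, fixed).
Not all that is in view belongs to the job. Leave any turquoise look-alike of the hook_bin alone.

How it is judged:
By the outcome, as a careful person would: the job done as asked, in the order asked, and still so for the second after the job is handed in, with the robot touching nothing.
It also fails if it takes over 38 s, if anything falls off the work surface, if the arm or the gripper's body presses on something with over 40 N, if the wrist force passes 120 N, or if a joint passes its speed limit or range.

## Working session

There is one attempt and no reset: what is moved stays moved. The work goes in short steps, Python scripts to look and compute and a tool call to move; the robot and the scene stay as the last step left them, time stands still between calls to the robot, and variables do not carry over. Pictures are saved under pics/ and viewed, at most 10 in all, crops included, and the job is handed in when it is done.

Besides the shell and the picture viewer there is one more tool, called after ">>>" as name(argument=value, ...) on one line, values as JSON. apply_moves: Moves the arm, as the interface text tells. Its arguments: {"type":"object","properties":{"rows":{"type":"array","items":{"type":"array","items":{"type":"number"}}},"fingers":{"type":"number"},"squeeze":{"type":"number"}},"required":["rows"]}

```bash
mkdir -p pics; python3 - <<'E'
from plant import *
import cv2,numpy as np
s=get_state();print(s['time_s'],s['tcp_pos'],s['tcp_rot'],s['opening'],tcp_to_grasp)
for n in('scene','side'):
    cv2.imwrite(f'pics/{n}0.png',read_camera(n)[:,:,::-1]); c=get_calibration(n);print(n,np.round(-np.array(c['R']).T@np.array(c['t'])),np.round(c['R'],2).tolist())
print(np.round(get_calibration('wrist')['hand_eye'],2))
E
```

```text
0.0 [6.24179478e+02 1.18695222e-01 2.29950208e+02] [ 0.70710276  0.70710977 -0.00075465 -0.00094498] 85.20116029002122 18.700000000000003
scene [1099. -766. 1103.] [[0.77, 0.64, 0.02], [0.48, -0.56, -0.68], [-0.43, 0.53, -0.73]]
side [ 438. -704.  835.] [[0.99, -0.14, 0.0], [-0.1, -0.71, -0.69], [0.1, 0.69, -0.72]]
[[  -0.     -0.96   -0.27   69.36]
 [   1.      0.     -0.      0.57]
 [   0.     -0.27    0.96 -141.77]
 [   0.      0.      0.      1.  ]]
```

View pics/scene0.png

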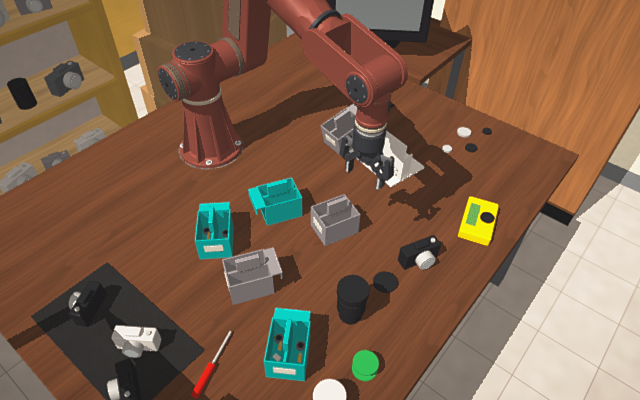

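View pics/side0.png

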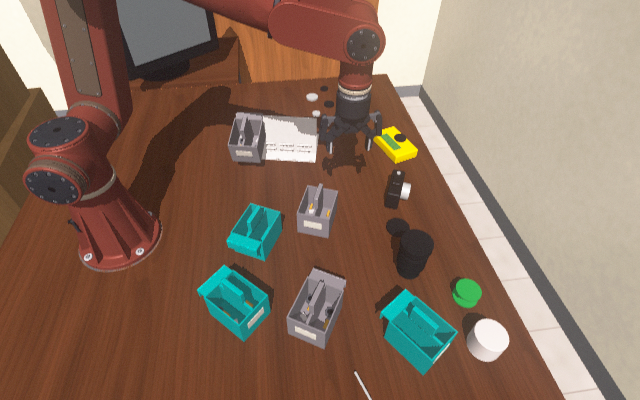

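Candidates in the side view are the grey bin at (317,308), which shows a lip at its far edge, the grey bin at (317,210), which seems to have none, and the grey bin at (247,138), which hangs on the stand. The turquoise bins at (255,232), (235,300) and (420,330) are look-alikes to leave alone. I choose (317,308), which is (250,275) in the scene view, and check it in crops.

```bash
python3 - <<'E'
import cv2,numpy as np
a=cv2.imread('pics/side0.png');b=cv2.imread('pics/scene0.png')
f=lambda i,x,y,w,h:cv2.resize(i[y:y+h,x:x+w],(400,300),interpolation=cv2.INTER_CUBIC)
cv2.imwrite('pics/c1.png',np.vstack([np.hstack([f(a,260,255,120,90),f(b,205,230,100,75)]),np.hstack([f(a,215,95,120,90),f(b,310,95,120,90)])]))
E
```

```text
(no output)
```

View pics/c1.png

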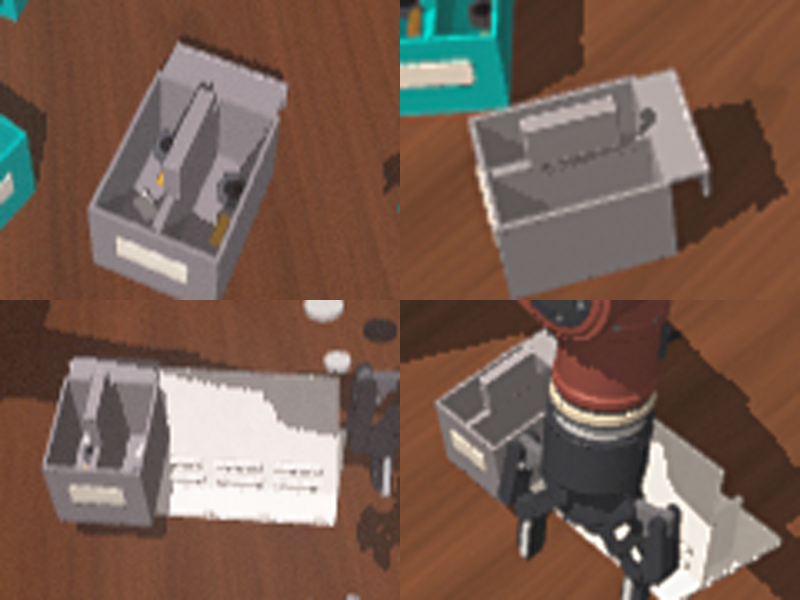

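The crops confirm it: the chosen bin has a flat lip with a turned-down edge, at side px ~(314–346, 268–280). The free rail's top edge runs in the side view from about (263,117), at the hanging bin, to (317,118), at the rail end.

```bash
cat > h.py <<'E'
from plant import *
import numpy as np
def ray(n,uv,z,T=None):
    c=get_calibration(n);K=np.array(c['mtx'])
    if n=='wrist':
        H=T@np.array(c['hand_eye']);R=H[:3,:3];o=H[:3,3]
    else:
        R=np.array(c['R']).T;o=-R@np.array(c['t'])
    d=R@np.linalg.solve(K,[uv[0],uv[1],1]);return o+d*(z-o[2])/d[2]
def proj(n,X,T=None):
    c=get_calibration(n);K=np.array(c['mtx'])
    if n=='wrist':
        H=np.linalg.inv(T@np.array(c['hand_eye']));p=H[:3,:3]@X+H[:3,3]
    else: p=np.array(c['R'])@X+np.array(c['t'])
    p=K@p;return p[:2]/p[2]
E
python3 - <<'E'
from h import *
S=lambda x,y,ox=260,oy=255:(ox+x*.3,oy+y*.3)
C=lambda x,y:(205+x/4,230+y/4)
for k,n,p,z in [('gripback','side',S(210,88),118),('gripfront','side',S(171,189),118),('gripfront','scene',C(123,127),118),('gripback','scene',C(213,102),118),
 ('lipL','side',S(180,42),80),('lipR','side',S(287,85),80),('lipL','scene',C(272,70),80),('lipR','scene',C(305,172),80),('frontL','side',S(92,210),80),('frontL','scene',C(70,118),80),('frontR','scene',C(97,225),80),
 ('railR','side',S(340,76,215,95),150),('railL','side',S(160,72,215,95),150),('railR','scene',(310+320*.3,95+168*.3),150)]:
    print(k,n,np.round(ray(n,p,z)))
E
```

```text
gripback side [ 520. -282.  118.]
gripfront side [ 486. -348.  118.]
gripfront scene [ 489. -333.  118.]
gripback scene [ 518. -283.  118.]
lipL side [ 509. -220.   80.]
lipR side [ 577. -264.   80.]
lipL scene [ 506. -221.   80.]
lipR scene [ 578. -267.   80.]
frontL side [ 437. -336.   80.]
frontL scene [ 435. -333.   80.]
frontR scene [ 507. -378.   80.]
railR side [589. 281. 150.]
railL side [420. 310. 150.]
railR scene [583. 281. 150.]
```

>>> apply_moves(rows=[[-5,-2,0,0,0,0.1],[-10,-4,0,0,0,0.2],[-15,-6,0,0,0,0.3],[-20,-8,0,0,0,0.4],[-20,-8,0,0,0,0.4]], fingers=0.45, squeeze=60)

```text
time_s: 0.72
tcp_pos: [543.3, -203.1, 230.7]
tcp_rot: [0.835, 0.55, -0.001, -0.0]
force: [0.5, 0.2, -0.4]
opening: 38.5
grip_force: 0.0
```

```bash
cat >> h.py <<'E'
from scipy.spatial.transform import Rotation as Ro
def T():
    s=get_state();M=np.eye(4);M[:3,:3]=Ro.from_quat(s['tcp_rot']).as_matrix();M[:3,3]=s['tcp_pos'];return M
def go(pos,yaw,pitch=0):
    "tool x at world yaw (deg), nose-down pitch; prints move in tool cm/rad"
    M=T();s=get_state()
    R=Ro.from_euler('z',yaw,degrees=True)*Ro.from_euler('y',-pitch,degrees=True)*Ro.from_matrix(np.diag([1.,-1,-1]))
    print('t',s['time_s'],'at',np.round(s['tcp_pos'],1),'yaw',np.round(np.degrees(np.arctan2(M[1,0],M[0,0])),1),'F',np.round(s['force'],1),'open',round(s['opening'],1),'grip',round(s['grip_force'],1))
    print('move',np.round(M[:3,:3].T@(np.array(pos)-M[:3,3])/10,2),np.round((Ro.from_matrix(M[:3,:3]).inv()*R).as_rotvec(),3))
E
python3 -c "
from h import *
go([503,-309,230],58.5)"
```

```text
t 0.725 at [ 543.3 -203.1  230.7] yaw 66.8 F [ 0.5  0.2 -0.4] open 38.5 grip 0.0
move [-11.32   0.47   0.08] [-0.001  0.001  0.144]
```

>>> apply_moves(rows=[[-4,0.2,0,0,0,0.05],[-8,0.3,0,0,0,0.1],[-11.3,0.5,0,0,0,0.145],[-11.3,0.5,0,0,0,0.145],[-11.3,0.5,0,0,0,0.145]])

```text
time_s: 1.35
tcp_pos: [505.9, -304.8, 230.8]
tcp_rot: [0.871, 0.491, 0.0, -0.001]
force: [1.0, -1.6, -1.1]
opening: 38.8
grip_force: 0.0
```

```bash
python3 -c "
from h import *
import cv2
go([503,-309,80],58.5)
M=T();np.save('Tw.npy',M);cv2.imwrite('pics/w1.png',read_camera('wrist')[:,:,::-1])
for x in([487,-333,118],[518.7,-281.7,118]):print(proj('wrist',np.array(x,float),M))"
```

```text
t 1.35 at [ 505.9 -304.8  230.8] yaw 58.8 F [ 1.  -1.6 -1.1] open 38.8 grip 0.0
move [-0.53 -0.02 15.08] [-0.001 -0.001  0.006]
[320.50861394 236.54062903]
[321.18986168 158.20551218]
```

View pics/w1.png

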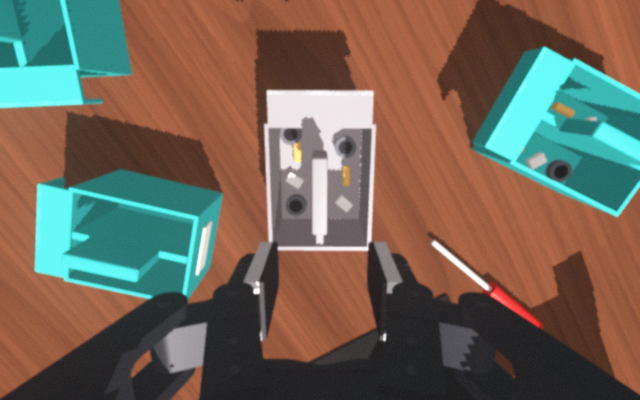

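The wrist view shows the grey bin centred with its lip at the top (v~91–125). Its grip runs from (320,152) to (320,236), within 1–2 mm of the prediction, so I descend.

>>> apply_moves(rows=[[-0.3,0,4,0,0,0],[-0.3,0,8,0,0,0],[-0.3,0,12,0,0,0],[-0.3,0,14,0,0,0],[-0.3,0,15.2,0,0,0]])

```text
time_s: 2.02
tcp_pos: [504.3, -307.7, 78.5]
tcp_rot: [0.871, 0.491, -0.0, -0.0]
force: [0.1, 0.2, 1.0]
opening: 38.4
grip_force: 0.0
```

>>> apply_moves(rows=[[0,0,0,0,0,0],[0,0,0,0,0,0],[0,0,0,0,0,0],[0,0,0,0,0,0],[0,0,0,0,0,0]], fingers=0)

```text
time_s: 2.65
tcp_pos: [504.0, -308.6, 79.3]
tcp_rot: [0.871, 0.491, 0.0, 0.0]
force: [-0.3, -0.4, -2.9]
opening: 11.3
grip_force: 61.4
```

Gripped at 11.3 mm with 61 N, so I lift gently.

>>> apply_moves(rows=[[0,0,-1,0,0,0],[0,0,-3,0,0,0],[0,0,-6,0,0,0],[0,0,-9,0,0,0],[0,0,-12,0,0,0]])

```text
time_s: 3.28
tcp_pos: [504.5, -308.9, 202.3]
tcp_rot: [0.871, 0.491, 0.0, 0.001]
force: [1.3, 0.4, -3.8]
opening: 11.1
grip_force: 61.2
```

>>> apply_moves(rows=[[0,0,-3,0,0,0],[0,0,-6,0,0,0],[0,0,-8,0,0,0],[0,0,-8.5,0,0,0],[0,0,-8.5,0,0,0]])

```text
time_s: 3.9
tcp_pos: [503.8, -308.4, 284.0]
tcp_rot: [0.871, 0.491, -0.0, -0.0]
force: [-0.2, 0.3, -3.7]
opening: 11.4
grip_force: 61.2
```

```bash
python3 -c "
from h import *
go([490,190,285],80.2)
import cv2
cv2.imwrite('pics/w2.png',read_camera('wrist')[:,:,::-1]);cv2.imwrite('pics/scene2.png',read_camera('scene')[:,:,::-1])
np.save('Tg.npy',T())
a=cv2.imread('pics/scene2.png')[60:240,280:460];b=cv2.imread('pics/w2.png')
cv2.imwrite('pics/m2.png',np.hstack([cv2.resize(a,(400,400),interpolation=cv2.INTER_CUBIC),b[:,120:520]]))"
```

```text
t 3.9 at [ 503.8 -308.4  284. ] yaw 58.8 F [-0.2  0.3 -3.7] open 11.4 grip 61.2
move [ 41.9  -27.02  -0.08] [-0.001 -0.    -0.374]
```

View pics/m2.png

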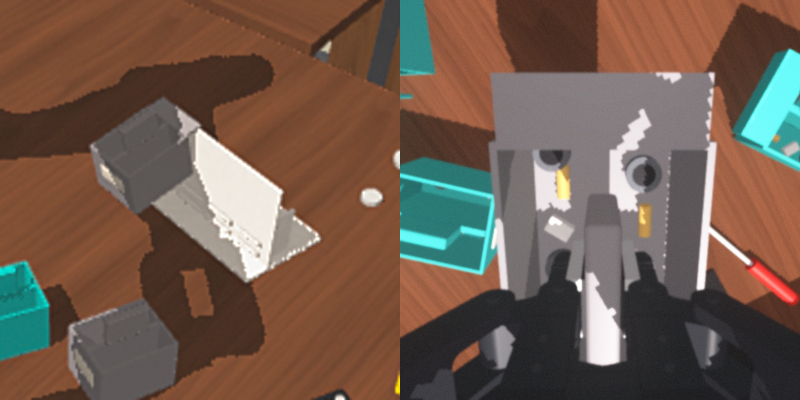

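The scene crop now shows the whole free rail, from scene px ~(368,118.5) at the hanging bin to (407,145.5) at the rail end. The wrist view shows the bin held level, with the lip's back corners at (211,72) and (434,72).

```bash
python3 -c "
from h import *
M=np.load('Tg.npy')
print(ray('scene',(280+195*.45,60+130*.45),150),ray('scene',(280+283*.45,60+190*.45),150))
for p in((211,72),(434,72)):
  X=ray('wrist',p,285,M);print(M[:3,:3].T@(X-M[:3,3]))
"
```

```text
[418.5788095 312.3380385 150.       ] [586.27491785 283.08847842 150.        ]
[ 77.88073874 -40.96653085  -2.34823946]
[77.85747333 41.14147434 -2.61157179]
```

>>> apply_moves(rows=[[1.8,-1.1,0,0,0,-0.015],[4.6,-2.9,0,0,0,-0.037],[7.8,-4.9,0,0,0,-0.064],[11.5,-7.2,0,0,0,-0.094],[15.2,-9.4,0,0,0,-0.123]])

```text
time_s: 4.62
tcp_pos: [501.5, -127.2, 283.2]
tcp_rot: [0.839, 0.544, -0.0, -0.001]
force: [0.9, 0.5, -3.2]
opening: 11.2
grip_force: 61.4
```

```bash
python3 -c "
from h import *
go([497.5,233.5,285],80.2)"
```

```text
t 4.625 at [ 501.5 -127.2  283.2] yaw 65.9 F [ 0.9  0.5 -3.2] open 11.2 grip 61.4
move [ 32.76 -15.09  -0.12] [-0.002 -0.001 -0.249]
```

>>> apply_moves(rows=[[4,-1.8,0,0,0,-0.03],[8,-3.7,0,0,0,-0.06],[12,-5.5,0,0,0,-0.09],[16,-7.4,0,0,0,-0.12],[20,-9.2,0,0,0,-0.15]])

```text
time_s: 5.25
tcp_pos: [499.0, 92.6, 283.4]
tcp_rot: [0.796, 0.606, -0.001, -0.001]
force: [0.8, 0.6, -3.3]
opening: 11.6
grip_force: 61.4
```

```bash
python3 -c "
from h import *
go([497.5,233.5,285],80.2)"
```

```text
t 5.25 at [499.   92.6 283.4] yaw 74.5 F [ 0.8  0.6 -3.3] open 11.6 grip 61.4
move [13.54 -3.9  -0.15] [-0.002 -0.    -0.099]
```

>>> apply_moves(rows=[[4,-1.1,0,0,0,-0.03],[8,-2.3,0,0,0,-0.06],[11.5,-3.3,0,0,0,-0.085],[13.5,-3.9,0,0,0,-0.1],[13.5,-3.9,0,0,0,-0.1]])

```text
time_s: 5.88
tcp_pos: [498.2, 232.0, 283.6]
tcp_rot: [0.764, 0.645, -0.001, -0.0]
force: [0.3, -0.6, -4.1]
opening: 11.2
grip_force: 61.3
```

>>> apply_moves(rows=[[0,0,1.5,0,0,0],[0,0,3,0,0,0],[0,0,4.5,0,0,0],[0,0,5.5,0,0,0],[0,0,5.5,0,0,0]])

```text
time_s: 6.5
tcp_pos: [498.3, 230.2, 227.6]
tcp_rot: [0.765, 0.644, -0.001, -0.001]
force: [0.1, -0.3, -3.1]
opening: 11.5
grip_force: 61.1
```

```bash
python3 -c "
from h import *
go([497.5,233.5,153],80.2)
import cv2
M=T();b=read_camera('wrist')[:,:,::-1];a=read_camera('side')[:,:,::-1][50:210,210:370];np.save('Tp.npy',M)
cv2.imwrite('pics/m3.png',np.hstack([cv2.resize(a,(400,400),interpolation=cv2.INTER_CUBIC),b[:,120:520]]))"
```

```text
t 6.5 at [498.3 230.2 227.6] yaw 80.1 F [ 0.1 -0.3 -3.1] open 11.5 grip 61.1
move [ 0.32 -0.11  7.46] [-0.003  0.001 -0.001]
```

View pics/m3.png

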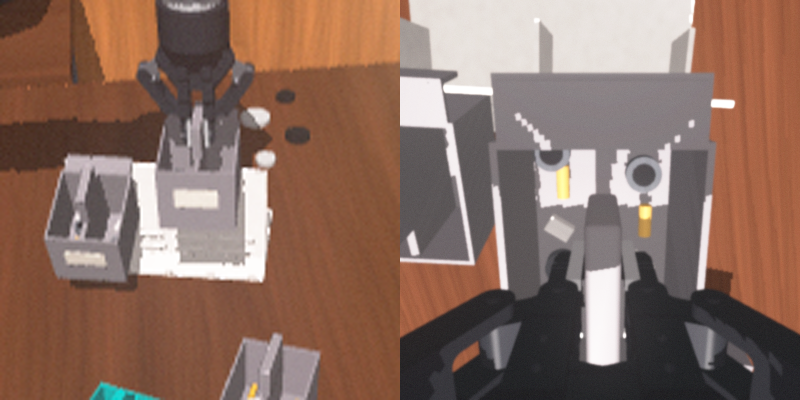

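The wrist view shows the rail emerging on both sides of the lip: crop (445–493, 88–91) on the left and (712–735, 102–104) on the right. It is slightly slanted relative to the bin, so I compute the angle.

```bash
python3 -c "
from h import *
M=np.load('Tp.npy')
P=[ray('wrist',(u-280,v),150,M) for u,v in((447,88.5),(490,91),(714,102.5),(733,104))]
print(np.round(P,1)); Q=[M[:3,:3].T@(p-M[:3,3]) for p in P];print(np.round(Q,1))
d=P[0]-P[3];print(np.degrees(np.arctan2(-d[0],d[1])), (P[0]+P[3])/2)
"
```

```text
[[420.9 318.1 150. ]
 [445.5 312.4 150. ]
 [574.6 283.3 150. ]
 [585.6 280.5 150. ]]
[[ 73.4 -91.1  77.8]
 [ 72.  -65.9  77.7]
 [ 65.5  66.3  77.4]
 [ 64.6  77.6  77.3]]
77.12741666564798 [503.27100791 299.3096515  150.        ]
```

>>> apply_moves(rows=[[0.5,0,0,0,0,0.045],[0.5,0,1,0,0,0.045],[0.5,0,2,0,0,0.045],[0.5,0,3,0,0,0.045],[0.5,0,4,0,0,0.045]])

```text
time_s: 7.22
tcp_pos: [499.7, 235.5, 188.2]
tcp_rot: [0.779, 0.626, -0.0, -0.0]
force: [0.5, 0.4, -4.4]
opening: 11.1
grip_force: 61.4
```

```bash
python3 -c "
from h import *
go([497.5,233.5,153],77.3)
import cv2
M=T();b=read_camera('wrist')[:,:,::-1];np.save('Tp.npy',M)
c=read_camera('scene')[:,:,::-1][70:190,290:450]
cv2.imwrite('pics/m4.png',np.hstack([cv2.resize(c,(400,300),interpolation=cv2.INTER_CUBIC),b[:300,120:520]]))"
```

```text
t 7.225 at [499.7 235.5 188.2] yaw 77.6 F [ 0.5  0.4 -4.4] open 11.1 grip 61.4
move [-0.24 -0.17  3.52] [-0.001  0.     0.005]
```

View pics/m4.png

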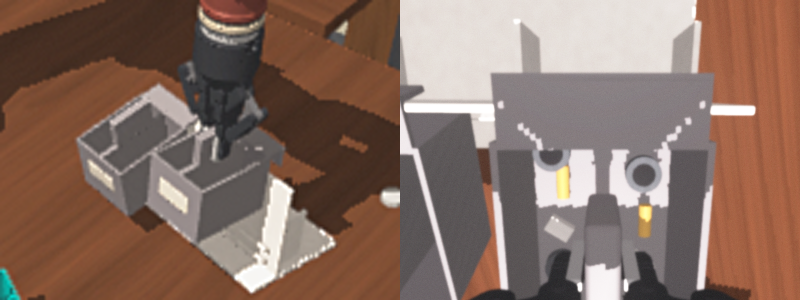

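The rail is now parallel to the lip, at crop row ~108–110 on both sides. I check where it falls within the slot.

```bash
python3 -c "
from h import *
M=np.load('Tp.npy')
for u,v in((410,107.5),(490,109.5),(714,109.5),(753,110.5)): print(np.round(M[:3,:3].T@(ray('wrist',(u-280,v),150,M)-M[:3,3]),1))
"
```

```text
[ 63.8 -93.7  38.2]
[ 62.9 -54.7  38.2]
[62.9 54.8 38.1]
[62.4 73.9 38.1]
```

It is centred at 63 mm against a slot centre of 63, so I lower it slowly.

>>> apply_moves(rows=[[0,0,0.6,0,0,0],[0,0,1.2,0,0,0],[0,0,1.8,0,0,0],[0,0,2.4,0,0,0],[0,0,2.8,0,0,0]])

```text
time_s: 7.95
tcp_pos: [499.8, 235.6, 160.8]
tcp_rot: [0.78, 0.626, -0.0, -0.0]
force: [-0.8, 0.4, -3.9]
opening: 11.0
grip_force: 61.3
```

>>> apply_moves(rows=[[0,0,0.1,0,0,0],[0,0,0.2,0,0,0],[0,0,0.3,0,0,0],[0,0,0.4,0,0,0],[0,0,0.4,0,0,0]])

```text
time_s: 8.57
tcp_pos: [500.0, 235.7, 157.3]
tcp_rot: [0.78, 0.626, -0.0, -0.0]
force: [1.3, 0.2, -4.3]
opening: 11.5
grip_force: 61.3
```

>>> apply_moves(rows=[[0,0,0.1,0,0,0],[0,0,0.2,0,0,0],[0,0,0.3,0,0,0],[0,0,0.3,0,0,0]])

```text
time_s: 9.07
tcp_pos: [499.9, 235.7, 154.1]
tcp_rot: [0.78, 0.626, -0.0, -0.0]
force: [-0.5, -0.6, -3.3]
opening: 11.3
grip_force: 61.3
```

>>> apply_moves(rows=[[0,0,0.1,0,0,0],[0,0,0.1,0,0,0]])

```text
time_s: 9.32
tcp_pos: [500.1, 235.8, 153.3]
tcp_rot: [0.78, 0.626, 0.0, 0.0]
force: [-0.2, 0.5, -3.6]
opening: 11.1
grip_force: 61.4
```

>>> apply_moves(rows=[[0,0,0.1,0,0,0],[0,0,0.1,0,0,0]])

```text
time_s: 9.57
tcp_pos: [500.2, 235.7, 153.0]
tcp_rot: [0.779, 0.626, 0.0, 0.0]
force: [-2.6, -1.7, 1.4]
opening: 11.1
grip_force: 62.0
```

>>> apply_moves(rows=[[0,0,0.1,0,0,0],[0,0,0.1,0,0,0]])

```text
time_s: 9.82
tcp_pos: [500.3, 235.6, 152.8]
tcp_rot: [0.779, 0.626, 0.0, 0.0]
force: [-4.6, -2.6, 6.8]
opening: 11.4
grip_force: 62.8
```

In contact with the rail (+7 N). Next I ease off, draw the bin forward and pitch it to its natural sag while still holding it.

>>> apply_moves(rows=[[-0.1,0,-0.15,0,0,0],[-0.3,0,-0.15,0,0,0],[-0.5,0,-0.15,0,0,0],[-0.7,0,-0.15,0,0,0],[-0.7,0,-0.15,0,0,0]])

```text
time_s: 10.45
tcp_pos: [498.8, 228.8, 153.0]
tcp_rot: [0.78, 0.626, 0.0, 0.0]
force: [0.4, 0.9, -0.2]
opening: 11.6
grip_force: 61.8
```

>>> apply_moves(rows=[[0,0,0.2,0,0.03,0],[0,0,0.4,0,0.06,0],[0,0,0.6,0,0.09,0],[0.05,0,0.8,0,0.12,0],[0.05,0,0.8,0,0.12,0]])

```text
time_s: 11.08
tcp_pos: [498.5, 228.8, 144.8]
tcp_rot: [0.778, 0.625, 0.047, -0.038]
force: [0.7, -0.9, 0.4]
opening: 11.2
grip_force: 61.8
```

>>> apply_moves(rows=[[0,0,0.15,0,0.02,0],[0,0,0.3,0,0.04,0],[0,0,0.4,0,0.055,0],[0.05,0,0.5,0,0.07,0],[0.05,0,0.5,0,0.07,0]])

```text
time_s: 11.7
tcp_pos: [498.7, 229.5, 139.9]
tcp_rot: [0.776, 0.624, 0.073, -0.059]
force: [-2.7, -5.8, 4.0]
opening: 11.4
grip_force: 62.8
```

```bash
python3 -c "
from h import *
s=get_state();print(s['tcp_pos'],s['force'],s['torque'])
import cv2
b=read_camera('side')[:,:,::-1][70:190,220:340]
c=read_camera('scene')[:,:,::-1][70:190,290:450]
cv2.imwrite('pics/m5.png',np.hstack([cv2.resize(c,(400,300),interpolation=cv2.INTER_CUBIC),cv2.resize(b,(300,300),interpolation=cv2.INTER_CUBIC)]))"
```

```text
[498.69875581 229.50768069 139.938324  ] [-2.70331388 -5.82901523  4.02179098] [-0.50723739  0.07932428  0.0145697 ]
```

View pics/m5.png

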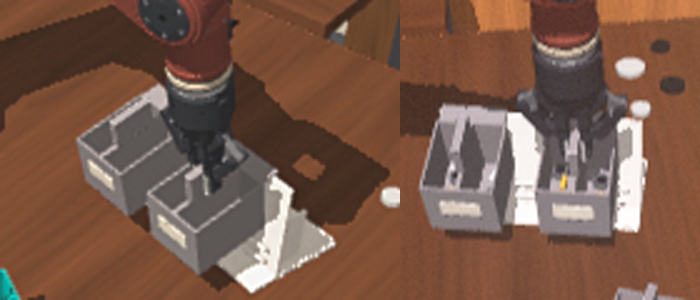

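The bin sits over the rail with its lip behind the sheet, tilted like its neighbour, under light contact of ~6 N. I release gently and withdraw along the tool axis.

>>> apply_moves(rows=[[0,0,0,0,0,0],[0,0,0,0,0,0]], squeeze=20)

```text
time_s: 12.05
tcp_pos: [498.7, 229.5, 139.9]
tcp_rot: [0.776, 0.624, 0.073, -0.059]
force: [-2.8, -7.6, 5.0]
opening: 10.9
grip_force: 62.8
```

>>> apply_moves(rows=[[0,0,0,0,0,0],[0,0,0,0,0,0],[0,0,0,0,0,0],[0,0,0,0,0,0]], fingers=0.4)

```text
time_s: 12.55
tcp_pos: [498.7, 230.7, 139.7]
tcp_rot: [0.776, 0.624, 0.074, -0.06]
force: [-0.8, -0.7, -0.4]
opening: 34.1
grip_force: 0.0
```

>>> apply_moves(rows=[[0,0,-1,0,0,0],[0,0,-2.5,0,0,0],[0,0,-5,0,0,0],[0,0,-8,0,0,0],[0,0,-11,0,0,0]])

```text
time_s: 13.18
tcp_pos: [494.6, 209.9, 250.3]
tcp_rot: [0.776, 0.624, 0.075, -0.059]
force: [0.4, 0.5, 0.2]
opening: 34.1
grip_force: 0.0
```

>>> apply_moves(rows=[[-4,0,-4,0,0,0],[-8,0,-6,0,0,0],[-12,0,-6,0,0,0],[-16,0,-6,0,0,0],[-16,0,-6,0,0,0]])

```text
time_s: 13.8
tcp_pos: [457.8, 43.6, 277.3]
tcp_rot: [0.777, 0.622, 0.074, -0.059]
force: [0.0, 0.1, 0.7]
opening: 33.9
grip_force: 0.0
```

```bash
python3 -c "
from h import *
s=get_state();print(s['time_s'],s['tcp_pos'],s['force'])
import cv2
b=read_camera('side')[:,:,::-1][70:370,180:480]
c=read_camera('scene')[:,:,::-1][70:190,290:450]
cv2.imwrite('pics/m6.png',np.hstack([cv2.resize(c,(400,300),interpolation=cv2.INTER_CUBIC),cv2.resize(b,(300,300),interpolation=cv2.INTER_CUBIC)]))"
```

```text
13.8 [457.76160202  43.58650334 277.33540593] [0.02303742 0.07881151 0.71456885]
```

View pics/m6.png

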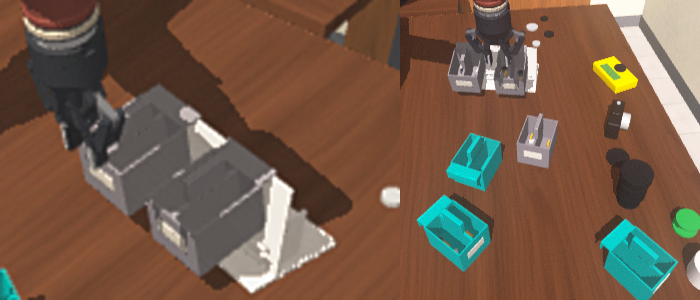

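The bin hangs on the rail beside the fixed one, at a matching tilt, with nothing spilled. The plain bin is unmoved and the gripper is clear.

```bash
python3 -c "
from plant import *
print(hand_in())"
```

```text
the job is handed in; nothing more can be done
None
```

The hooked bin hangs by its lip on the rail beside the fixed bin, lowered and released gently with no spill visible; the plain bin was left where it was, and the job was handed in at about 14 s.

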